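Tip the brass inlay disc into the tray's corner and lay it on the dark carved panel

ROBOT

A 7-joint arm with a two-finger parallel gripper is mounted at the origin on the work surface. World frame = base frame: x ahead of the robot, y to its left, z up, the work surface at z = 0. Lengths are in m, angles in rad, forces in N, time in s.
With the tool pointing down it reaches from about 0.425 to 0.875 m from the base axis. Payload 8.4 kg.
Tool frame: the origin (TCP) lies midway between the tips of the shut fingers; the grasp point (between the pads) lies 19 mm behind it; z points along the fingers, y is the line along which they close (so a half turn about z gives the same grasp; the last joint's range is limited). The gripper opens to 85 mm and grips with 20 to 120 N. Pads are 22 mm wide; open, the fingers measure 114 mm over their backs; the gripper's body (76 mm by 85 mm) begins 54 mm behind the grasp point. The pads swing forward as they close: fully open they stand 13 mm farther back than shut.
Start: joints at [-1.211, 0.333, 0.04, 1.465, -0.013, 1.343, -0.059], TCP at [0.288, 0.583, 0.231] pointing down, gripper open.
Joint ranges: [-2.58, 2.58], [-0.38, 2.09], [-1.3, 1.39], [0.25, 2.4], [-1.5, 4.64], [0.08, 2.09], [-2.65, 2.65]. Speed limits (rad/s): [2.22, 2.22, 2.79, 2.79, 3.14, 3.14, 3.14].

INTERFACE

Orientations are given as a unit quaternion [x, y, z, w].
In Python, from workcell import readout, camera, job, nets gives the robot as it stands.
- The arm moves only by the tool step_arm, never from a script. Its arguments are lists of equal length, an entry for each row: "dp": the shift along the tool's x, y, z scaled (see below), a list of three; "twist": the turn, a rotation vector about the tool's x, y, z scaled (see below), a list of three. A call has 1 to 12 rows; each row shifts and turns the commanded pose from where the row before left it, along the tool's axes as they then stand; what a row does not reach is not made up. The controller multiplies each number of a shift by 200 mm and each number of a turn by 2 rad. A row lasts 1/8 s, in which the tool goes at most 62.5 mm and 10.7 degrees, less where a joint would pass 70% of its speed; a pose out of reach is approached as far as the arm can. A call with a number of a shift or a turn outside -1 to 1 is refused whole. A call with a gripper value outside its range is refused whole. "fingers" is the opening, from -1 (shut) to 1 (fully open), set as the call begins (left out, the last holds). The fingers move at their own pace and stop on an object; "grip_force" is the grip in N (left out, the last holds). Time passes only in rows, so rows that do not move let the fingers close. It gives the time, the measured TCP pose, the force, the opening and the grip force at its end, in the units of the state.
- readout.sense(): the state, without advancing time (a new reading comes with each control period).
- camera(name): name is "side" or "top" or "wrist"; returns a dict with "color" (384x512x3 uint8, blue, green, red), "range_z" (384x512 float32, m along the optical axis (not along the pixel's ray), 0 where there is no reading), "intrinsics" (3x3 intrinsics, pixels), "k1" (the pictures are not rectified: a ray, as slopes to the right and down, at radius r is drawn at 1 + k1 r^2 times it, then the intrinsics apply), "R" (3x3) and "t" (3): a world point X has camera coordinates R X + t. Camera axes: x right, y down, z forward; pixel columns grow to the right and rows downward; lengths in m; the calibration is good to about 2 mm. A picture is of the moment at which its call begins.
- job.sign_off(): hands the job in; it is judged then, once.
Trained networks look in the newest picture that a camera, given by its name, has taken for a name from the list of things; names that differ only in an ending like _2 or _b are one class to them, and where a whole thing is asked for, a point or a joint stands for the part that bears it (a point fixed in the world has none). Each returns a list of dicts, best first, with "conf" (0 to 1); they miss things now and then, are a little off and sometimes report something else, mostly with a low value. They report only what shows in the picture. A call takes as long as a camera call. They do not tell look-alikes from the thing itself.
- nets.silhouettes(thing, camera): "pixels" (384x512 bool, what is visible of it) and "box" ([left, top, width, height] in pixels, round what is visible of it).
- nets.mark_of(thing, camera): "at" ([column, row] in pixels: a listed point, or the origin of a listed thing).
The state is a dict: "clock": time; "joint_positions": joint angles; "joint_vel": joint speeds; "joint_torque": joint torques, N m; "ee_pos": TCP position; "eef_rot": TCP orientation; "force": force on the tool from outside, world axes, zero at the start; "ft_torque": the same for the moment, N m; "finger_gap": opening from 0.0 (shut) to 1.0 (fully open); "grip_force": force on a finger pad.
Only numpy, scipy, OpenCV 4.12 (cv2) and the standard library are available. Lean on these libraries where they do the work, as an engineer would, in place of code of your own. Each camera call takes 0.05 s, during which the arm holds its last target. There are 200 camera calls.

TASK

Press down the red pad of the wooden tipping tray and keep it down until the brass inlay disc has slid into the pointed corner of the tray, then let the tray come back level with the disc still in that corner. Pick the brass disc out of the corner and set it down flat (do not drop it) in the middle of the sunk field of the dark carved panel, and let go of it.

Things in the scene. Friction and masses are not known exactly. Their poses are not given: they have to be found in the camera images.
- disc_center (a point): Centre of the loose polished brass disc, 44 mm across, 5 mm thick, about 60 g; z is its axis. It starts flat on the wide rear floor of the tray. Once it lies in the tray's corner, grip it across its edges with the fingertips level with its underside or at most 5 mm below: deeper tips would meet the panel first. A dark wooden disc of the same size on the bench is not it.
- stand: Fixed stand of the tipping tray (wood rim, grey floor). Origin on the bench below the tray's hinge (along y), x points from wide rear to the pointed corner and the red pad. In mm, level: floor top z 67, rim 77; disc home in the corner: centre x 40, y 0, z 69.5, overhanging a 24 wide tongue: fingers fit past its edges at y +-22 (open from x 15 to 53); red pad 40 x 44, centre x 102, y 0, top z 70.
- tray (a joint): Tilt of the tray, rad: 0 level, 0.42 fully tipped (hard stop; rear up, pad down). Pressing the red pad straight down tips it: 4 to 9 N, its middle sinks 40 mm. A damped spring brings it level in about a second. Above 0.36 the disc slides by itself down the funnel-shaped tray into the pointed corner within about a second, and stays there when the tray comes level.
- panel: Fixed square dark-wood carved panel, 170 x 170 mm, lying flat. Origin at the middle of its underside, x and y along its sides. Its sunk field is 130 x 130 mm about the middle, 10 mm above the bench, inside a beaded frame up to 19 mm high. A disc on the field has its centre at z 12.5 mm. A pale panel of the same shape farther off is not it.
Not all that is in view belongs to the job. Of the things that look like the part that bears disc_center, the larger one is meant. Leave any purple look-alike of the panel alone.

How it is judged:
By the outcome, as a careful person would: the job done as asked, in the order asked, and still so for the second after the job is handed in, with the robot touching nothing.
It also fails if it takes over 48 s, if anything falls off the work surface, if the arm or the gripper's body presses on something with over 40 N, if the wrist force passes 120 N, or if a joint passes its speed limit or range.

## Working session

There is one attempt and no reset: what is moved stays moved. The work goes in short steps, Python scripts to look and compute and a tool call to move; the robot and the scene stay as the last step left them, time stands still between calls to the robot, and variables do not carry over. Pictures are saved under pics/ and viewed, at most 10 in all, crops included, and the job is handed in when it is done.

Besides the shell and the picture viewer there is one more tool, called after "Emit:" by a JSON object that holds its "api" and its "payload". step_arm: Moves the arm, as the interface text tells. Shifts and turns lie within -1 to 1; 1 stands for 200 mm of shift or 2 rad of turn. Its arguments: {"type":"object","properties":{"dp":{"type":"array","items":{"type":"array","items":{"type":"number"}}},"twist":{"type":"array","items":{"type":"array","items":{"type":"number"}}},"fingers":{"type":"number"},"grip_force":{"type":"number"}},"required":["dp","twist"]}

```bash
mkdir -p pics; cat > h.py <<'E'
import numpy as np, cv2
from workcell import readout, camera, job, nets
def rays(c,uv):
    uv=np.asarray(uv,float).reshape(-1,2);K=c["intrinsics"]
    d=np.c_[(uv[:,0]-K[0,2])/K[0,0],(uv[:,1]-K[1,2])/K[1,1]];s=d.copy()
    for _ in range(20): s=d/(1+c["k1"]*(s**2).sum(1,keepdims=True))
    return np.c_[s,np.ones(len(s))]
def world(c,uv,z=None):
    r=rays(c,uv)
    if z is None:
        u=np.round(np.asarray(uv).reshape(-1,2)).astype(int)
        return (r*c["range_z"][u[:,1],u[:,0]][:,None]-c["t"])@c["R"]
    o=-c["R"].T@c["t"];d=r@c["R"]
    return o+d*((z-o[2])/d[:,2])[:,None]
E
python3 - <<'E'
from h import *
print(readout.sense())
for n in ("top","side"):
    c=camera(n);cv2.imwrite(f"pics/{n}0.png",c["color"])
    print(n,-c["R"].T@c["t"],c["k1"],c["intrinsics"].ravel())
    for th in ("disc_center","stand","tray","panel"):
        for f in (nets.silhouettes,nets.mark_of):
            for r in f(th,n)[:4]:
                if "at" in r: print(th,r["conf"],"at",r["at"],world(c,r["at"])[0].round(3))
                else:
                    p=np.argwhere(r["pixels"])[:,::-1]; w=world(c,p); w=w[c["range_z"][p[:,1],p[:,0]]>0]
                    print(th,r["conf"],r["box"],len(p),np.median(w,0).round(3),np.percentile(w,2,axis=0).round(3),np.percentile(w,98,axis=0).round(3))
E
```

```text
{'clock': 0.0, 'joint_positions': array([-1.21118431,  0.33391722,  0.03984994,  1.46626846, -0.01340596,
        1.34329537, -0.05850065]), 'joint_vel': array([ 0.00058407, -0.00062335, -0.00102375,  0.00075397,  0.00028695,
       -0.00108296,  0.00036093]), 'joint_torque': array([ 2.83847312e-04, -6.58567142e+01,  1.36555608e+00, -4.05551970e+01,
        1.66908174e-02,  1.26628249e-02,  1.99556041e-05]), 'ee_pos': array([0.28768348, 0.5823641 , 0.23041822]), 'eef_rot': array([ 2.27397421e-01,  9.73801702e-01, -7.99682519e-04, -1.36998771e-04]), 'force': array([-0.05619157, -1.09085431, -0.95210177]), 'ft_torque': array([ 0.0021236 , -0.00453285, -0.00309614]), 'grip_force': 0.0, 'finger_gap': 1.000723252088567}
top [ 0.34106638 -0.01369475  1.04892537] -0.0865941241328295 [427.32926005   0.         253.88062599   0.         427.32926005
 193.02892684   0.           0.           1.        ]
disc_center 0.59 [143.6, 171.4, 20.1, 20.7] 238 [0.474 0.208 0.07 ] [0.456 0.189 0.067] [0.492 0.226 0.074]
disc_center 0.54 [161.5, 221.5, 8.4, 10.6] 134 [0.363 0.191 0.002] [ 0.348  0.177 -0.003] [0.377 0.206 0.006]
disc_center 0.54 at [165.8, 229.4] [0.362 0.191 0.002]
disc_center 0.52 at [149.4, 180.2] [0.475 0.217 0.068]
stand 0.68 [111.7, 103.7, 75.3, 100.0] 4135 [0.527 0.232 0.066] [0.433 0.145 0.005] [0.65  0.303 0.077]
stand 0.62 at [148.2, 152.7] [0.54  0.221 0.065]
tray 0.82 [108.1, 98.2, 77.7, 105.0] 3280 [0.523 0.232 0.066] [0.437 0.145 0.062] [0.652 0.297 0.077]Traceback (most recent call last):
  File "<stdin>", line 8, in <module>
ValueError: it knows: disc_center, panel, stand
```

```bash
python3 - <<'E'
from h import *
ims=[]
for n in ("top","side"):
    c=camera(n);cv2.imwrite(f"pics/{n}0.png",c["color"])
    np.savez(f"{n}0.npz",**{k:c[k] for k in c})
    for th in ("disc_center","stand","panel"):
        for f in (nets.silhouettes,nets.mark_of):
            for r in f(th,n)[:4]:
                if "at" in r: print(n,th,r["conf"],"at",r["at"],world(c,r["at"])[0].round(3))
                else:
                    p=np.argwhere(r["pixels"])[:,::-1]; w=world(c,p); w=w[c["range_z"][p[:,1],p[:,0]]>0]
                    if len(w): print(n,th,r["conf"],r["box"],len(p),np.median(w,0).round(3),np.percentile(w,2,axis=0).round(3),np.percentile(w,98,axis=0).round(3))
E
```

```text
top disc_center 0.57 [143.4, 168.7, 19.7, 23.0] 320 [0.473 0.209 0.07 ] [0.454 0.188 0.064] [0.496 0.23  0.074]
top disc_center 0.68 at [148.3, 180.5] [0.474 0.219 0.068]
top disc_center 0.67 at [166.6, 229.9] [0.36  0.189 0.002]
top stand 0.72 [112.2, 103.6, 77.6, 96.2] 4039 [0.527 0.233 0.066] [0.434 0.146 0.005] [0.651 0.302 0.077]
top stand 0.7 at [147.8, 155.5] [0.534 0.222 0.064]
top panel 0.92 [275.0, 116.7, 80.4, 79.2] 4762 [ 0.533 -0.174  0.01 ] [ 0.448 -0.259  0.005] [ 0.619 -0.088  0.018]
top panel 0.87 [327.7, 213.9, 90.9, 87.6] 4899 [ 0.282 -0.31   0.01 ] [ 0.19  -0.403  0.005] [ 0.375 -0.216  0.018]
top panel 0.83 at [370.0, 256.0] [ 0.287 -0.306  0.007]
top panel 0.82 at [315.5, 156.9] [ 0.534 -0.18   0.01 ]
side disc_center 0.87 [143.8, 236.4, 21.6, 14.9] 290 [0.472 0.213 0.07 ] [0.453 0.194 0.068] [0.491 0.231 0.072]
side disc_center 0.61 [204.0, 281.6, 15.3, 14.7] 195 [0.36  0.197 0.002] [ 0.345  0.182 -0.001] [0.374 0.211 0.003]
side disc_center 0.71 at [212.4, 292.7] [0.349 0.202 0.001]
side disc_center 0.7 at [155.5, 241.9] [0.469 0.214 0.072]
side stand 0.85 [56.7, 212.9, 136.0, 77.4] 6146 [0.511 0.245 0.065] [0.426 0.147 0.002] [0.645 0.306 0.076]
side stand 0.71 at [123.7, 257.4] [0.492 0.271 0.065]
side panel 0.94 [205.7, 140.7, 90.4, 49.9] 2640 [ 0.527 -0.163  0.01 ] [ 0.443 -0.253  0.002] [ 0.618 -0.08   0.017]
side panel 0.9 [319.5, 148.7, 91.1, 53.5] 2849 [ 0.273 -0.298  0.01 ] [ 0.181 -0.395  0.001] [ 0.377 -0.205  0.017]
side panel 0.84 at [364.2, 175.2] [ 0.269 -0.291  0.01 ]
side panel 0.62 at [254.1, 166.8] [ 0.52  -0.164  0.011]
```

View pics/top0.png

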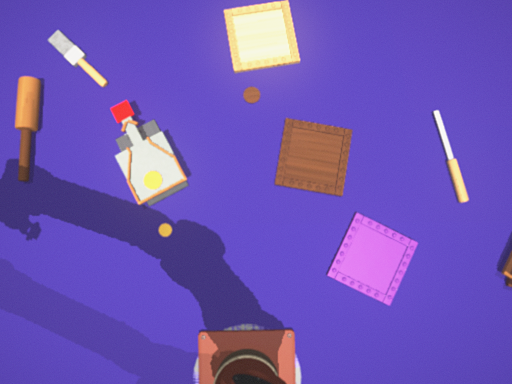

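View pics/side0.png

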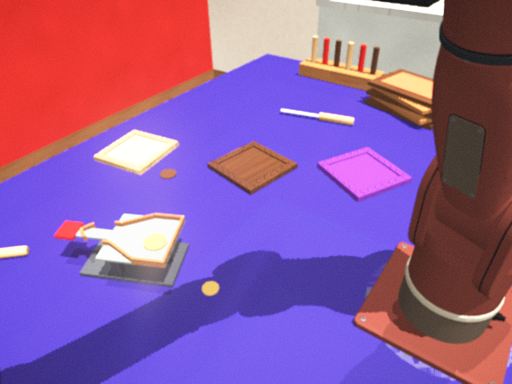

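The top picture shows these candidates for the disc:
- brass disc on the tray floor at (152,180)
- smaller brass disc on the bench at (166,230)
- dark wooden disc at (252,95)

For the panel there are the dark one at (314,157), the purple one at (372,258) and the pale one at (262,36). I choose the tray disc and the dark panel. The red pad is at (122,111).

```bash
python3 - <<'E'
from h import *
from scipy.optimize import minimize
for n in ("top","side"):
    c=dict(np.load(n+"0.npz"));im=c["color"];hsv=cv2.cvtColor(im,cv2.COLOR_BGR2HSV)
    v,u=np.mgrid[:384,:512];uv=np.c_[u.ravel(),v.ravel()];W=world(c,uv).reshape(384,512,3);ok=c["range_z"]>0
    reg=ok&(abs(W[...,0]-.54)<.15)&(abs(W[...,1]-.23)<.12)
    red=reg&((hsv[...,0]<6)|(hsv[...,0]>174))&(hsv[...,1]>170)&(W[...,2]>.055)&(W[...,2]<.085)
    red=cv2.morphologyEx(red.astype(np.uint8),cv2.MORPH_OPEN,np.ones((3,3)))>0
    pad=world(c,uv[red.ravel()],.070)
    print(n,"pad",len(pad),pad.mean(0),cv2.minAreaRect((pad[:,:2]*1000).astype(np.float32)), np.median(W[red][:,2]))
    tr=reg&(W[...,2]>.06)&(W[...,2]<.085); P=W[tr][:,:2]
    pc=pad.mean(0)[:2]
    # axis angle from pad: symmetry of tray points
    best=[]
    from scipy.spatial import cKDTree
    T=cKDTree(P)
    def cost(a):
        d=np.array([np.cos(a[0]),np.sin(a[0])]);nn=np.array([-d[1],d[0]]);o=pc+nn*a[1]
        q=P-2*((P-o)@nn)[:,None]*nn; return np.minimum(T.query(q)[0],.02).mean()
    r=min(((cost((a,b)),a,b) for a in np.arange(.1,1.0,.02) for b in np.arange(-.012,.0121,.002)))
    s=minimize(cost,r[1:],method="Nelder-Mead",options=dict(initial_simplex=[[r[1],r[2]],[r[1]+.02,r[2]],[r[1],r[2]+.002]])); a=s.x;print("axis",a,s.fun)
    br=reg&(hsv[...,0]>18)&(hsv[...,0]<35)&(hsv[...,1]>120)&(W[...,2]>.06)
    d=world(c,uv[br.ravel()],.072);print("disc",len(d),d.mean(0),cv2.minAreaRect((d[:,:2]*1000).astype(np.float32)))
    box=(abs(W[...,0]-.533)<.15)&(abs(W[...,1]+.174)<.13)&ok
    nets_=[r for r in (camera(n) and nets.silhouettes("panel",n))]
    for r in nets_[:3]:
        p=np.argwhere(r["pixels"])[:,::-1];w=world(c,p);g=cv2.minAreaRect((w[:,:2]*1000).astype(np.float32));print("panel",g)
    # small disc for size comparison
    for r in nets.silhouettes("disc_center",n):
        p=np.argwhere(r["pixels"])[:,::-1];w=world(c,p);print("disc",r["box"],cv2.minAreaRect((w[:,:2]*1000).astype(np.float32)))
c=dict(np.load("top0.npz"))
a=cv2.resize(c["color"][85:250,95:275],None,fx=4,fy=3.6,interpolation=2);cv2.imwrite("pics/crop1.png",a)
E
```

```text
top pad 261 [0.64123538 0.28338556 0.07      ] ((640.4789428710938, 282.9637451171875), (37.80845260620117, 42.122650146484375), 25.99488639831543) 0.06863956436608849
axis [4.69955402e-01 2.81344578e-04] 0.0009554830590414656
disc 229 [0.47504974 0.20765717 0.072     ] ((472.7084045410156, 198.5147705078125), (51.68611145019531, 117.21666717529297), 26.82166290283203)
panel ((328.593994140625, -223.6619110107422), (384.03033447265625, 176.87220764160156), 62.50864791870117)
panel ((471.20916748046875, -154.32949829101562), (187.36643981933594, 334.2975769042969), 72.05070495605469)
disc [141.6, 169.7, 23.2, 21.5] ((475.2817077636719, 209.33200073242188), (42.76188659667969, 40.58361053466797), 0.04722539708018303)
disc [109.4, 101.7, 79.9, 99.2] ((478.5302429199219, 198.15074157714844), (478.8426513671875, 160.6519775390625), 38.474342346191406)
disc [160.8, 220.0, 9.3, 15.1] ((362.49017333984375, 192.7988739013672), (27.124231338500977, 30.95168685913086), 40.75706481933594)
side pad 0 [nan nan nan] ((0.0, 0.0), (0.0, 0.0), 0.0) nan<stdin>:10: RuntimeWarning: Mean of empty slice.
  ret = um.true_divide(
  return _methods._mean(a, axis=axis, dtype=dtype,
  ret = ret.dtype.type(ret / rcount)
<stdin>:12: RuntimeWarning: Mean of empty slice.
Traceback (most recent call last):
  File "scipy/spatial/_ckdtree.pyx", line 794, in scipy.spatial._ckdtree.cKDTree.query
ValueError: 'x' must be finite, check for nan or inf values
```

```bash
python3 - <<'E'
from h import *
c=dict(np.load("top0.npz"))
for n in ("top","side"):
    c=dict(np.load(n+"0.npz"));camera(n)
    r=min(nets.silhouettes("panel",n)[:2],key=lambda r:abs(r["box"][0]-(275 if n=="top" else 206)))
    m=cv2.morphologyEx(r["pixels"].astype(np.uint8),cv2.MORPH_OPEN,np.ones((5,5)))
    p=np.argwhere(m)[:,::-1];p=p[c["range_z"][p[:,1],p[:,0]]>0];w=world(c,p);w=w[(w[:,2]>.004)&(w[:,2]<.025)&(np.linalg.norm(w[:,:2]-[.533,-.174],axis=1)<.14)]
    print(n,cv2.minAreaRect((w[:,:2]*1000).astype(np.float32)),w.mean(0))
c=dict(np.load("top0.npz"))
cv2.imwrite("pics/crop1.png",cv2.resize(c["color"][85:250,95:275],None,fx=3.6,fy=3.6,interpolation=2))
E
```

```text
top ((534.970703125, -174.3040313720703), (170.6087188720703, 172.06178283691406), 79.12606811523438) [ 0.53354365 -0.17389498  0.01085775]
side ((533.9511108398438, -172.76626586914062), (173.06028747558594, 172.91261291503906), 79.11835479736328) [ 0.52910932 -0.16655283  0.01115708]
```

View pics/crop1.png

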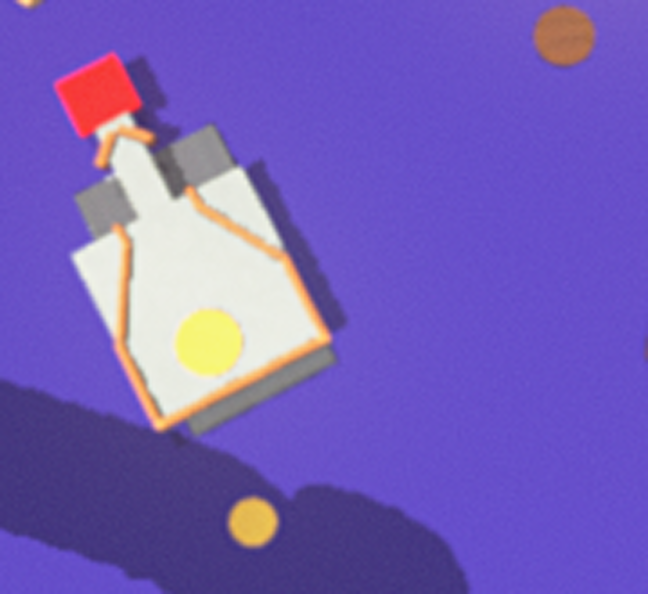

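The crop shows the larger brass disc on the tray floor at crop (208,342), the smaller brass decoy on the bench at (253,522), and the red pad at (98,95). The choice holds, so I'm moving above the pad.

Emit:
{"api": "step_arm", "payload": {"dp": [[-0.25,-0.062,0],[-0.25,-0.062,0],[-0.25,-0.062,0],[-0.25,-0.062,0],[-0.25,-0.062,0],[-0.25,-0.062,0],[-0.25,-0.062,0],[-0.25,-0.062,0],[-0.25,-0.062,0],[0,0,0],[0,0,0]], "twist": [[0,0,0],[0,0,0],[0,0,0],[0,0,0],[0,0,0],[0,0,0],[0,0,0],[0,0,0],[0,0,0],[0,0,-0.09],[0,0,-0.09]], "fingers": -1}}

```text
clock: 2.72
ee_pos: [0.6424, 0.2825, 0.2309]
eef_rot: [0.047, 0.999, -0.0, -0.0]
force: [1.4, 1.8, -0.5]
finger_gap: -0.002
grip_force: 0.0
```

Emit:
{"api": "step_arm", "payload": {"dp": [[0,0,0],[0,0,0],[0,0,0],[0,0,0]], "twist": [[0,0,-0.09],[0,0,-0.09],[0,0,-0.09],[0,0,-0.015]]}}

```text
clock: 3.22
ee_pos: [0.6419, 0.2833, 0.2313]
eef_rot: [-0.234, 0.972, 0.0, -0.0]
force: [0.1, -0.5, -0.2]
finger_gap: 0.007
grip_force: 0.0
```

Emit:
{"api": "step_arm", "payload": {"dp": [[0,0,0.2],[0,0,0.2],[0,0,0.2],[0,0,0.15],[0,0,0.05],[0,0,0.05],[0,0,0.05],[0,0,0.05]], "twist": [[0,0,0],[0,0,0],[0,0,0],[0,0,0],[0,0,0],[0,0,0],[0,0,0],[0,0,0]]}}

```text
clock: 4.22
ee_pos: [0.6432, 0.284, 0.0439]
eef_rot: [-0.233, 0.973, 0.0, 0.002]
force: [-3.0, -1.7, 9.2]
finger_gap: 0.002
grip_force: 4.2
```

Emit:
{"api": "step_arm", "payload": {"dp": [[0,0,0.025],[0,0,0.015]], "twist": [[0,0,0],[0,0,0]]}}

```text
clock: 4.47
ee_pos: [0.6434, 0.284, 0.0358]
eef_rot: [-0.233, 0.973, 0.0, 0.002]
force: [-2.0, 0.1, 6.9]
finger_gap: 0.002
grip_force: 3.0
```

Emit:
{"api": "step_arm", "payload": {"dp": [[0,0,0.012],[0,0,0.008],[0,0,0],[0,0,0],[0,0,0],[0,0,0]], "twist": [[0,0,0],[0,0,0],[0,0,0],[0,0,0],[0,0,0],[0,0,0]]}}

```text
clock: 5.22
ee_pos: [0.6436, 0.2841, 0.0321]
eef_rot: [-0.233, 0.973, 0.0, 0.002]
force: [-0.9, -1.1, 5.3]
finger_gap: -0.002
grip_force: 2.6
```

```bash
python3 - <<'E'
from h import *
print(readout.sense()["force"])
a=camera("top")["color"][85:250,95:245];c=camera("side");b=c["color"][180:320,40:220]
cv2.imwrite("pics/p1.png",np.hstack([cv2.resize(a,(380,420)),cv2.resize(b,(420,420))]))
E
```

```text
[-0.90963518 -1.06579594  5.32476321]
```

View pics/p1.png

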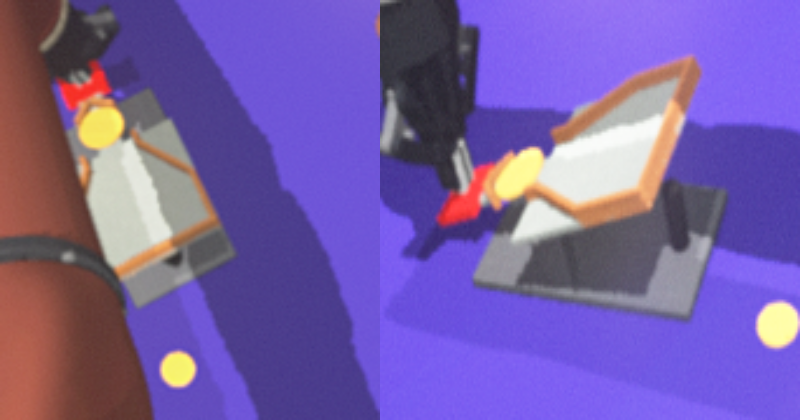

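The disc lies in the pointed corner: (100,128) in the top crop and (520,172) in the side crop, with the tray fully tipped. I'm raising slowly and then clear.

Emit:
{"api": "step_arm", "payload": {"dp": [[0,0,-0.02],[0,0,-0.025],[0,0,-0.025],[0,0,-0.025],[0,0,-0.025],[0,0,-0.025],[0,0,-0.025],[0,0,-0.025],[0,0,-0.05],[0,0,-0.1],[0,0,-0.2],[0,0,-0.2]], "twist": [[0,0,0],[0,0,0],[0,0,0],[0,0,0],[0,0,0],[0,0,0],[0,0,0],[0,0,0],[0,0,0],[0,0,0],[0,0,0],[0,0,0]]}}

```text
clock: 6.82
ee_pos: [0.6417, 0.2832, 0.1805]
eef_rot: [-0.233, 0.972, -0.0, -0.0]
force: [-0.0, -0.2, 0.1]
finger_gap: 0.0
grip_force: 0.0
```

Emit:
{"api": "step_arm", "payload": {"dp": [[0.15,0,0],[0.15,0,0],[0,0,0],[0,0,0],[0,0,0],[0,0,0]], "twist": [[0,0,0],[0,0,0],[0,0,0],[0,0,0],[0,0,0],[0,0,0]], "fingers": 1}}

```text
clock: 7.58
ee_pos: [0.5888, 0.2564, 0.1781]
eef_rot: [-0.233, 0.972, -0.0, -0.0]
force: [-0.5, -0.1, -0.2]
finger_gap: 1.001
grip_force: 0.0
```

```bash
python3 - <<'E'
from h import *
s=readout.sense();print(s["clock"],s["ee_pos"],s["eef_rot"],s["force"],s["finger_gap"])
v,u=np.mgrid[:384,:512];uv=np.c_[u.ravel(),v.ravel()]
out=[]
for n in ("wrist","top","side"):
    c=camera(n);hsv=cv2.cvtColor(c["color"],cv2.COLOR_BGR2HSV)
    for r in nets.silhouettes("disc_center",n)[:3]:
        p=np.argwhere(r["pixels"])[:,::-1];w=world(c,p,.072);k=c["range_z"][p[:,1],p[:,0]]>0
        print(n,r["conf"],r["box"],cv2.minAreaRect((w[:,:2]*1000).astype(np.float32)),"medz",np.median(world(c,p[k])[:,2]))
    for r in nets.mark_of("disc_center",n)[:2]: print(n,r["conf"],r["at"],world(c,r["at"],.072)[0])
    if n=="wrist": cv2.imwrite("pics/w1.png",c["color"])
E
```

```text
7.575 [0.58875346 0.25637043 0.17809874] [-2.33447534e-01  9.72369387e-01 -7.05558948e-05 -1.40762908e-04] [-0.54618287 -0.13768972 -0.21262322] 1.001203496271132
wrist 0.66 [232.5, 157.9, 52.1, 51.7] ((584.5640869140625, 257.1750793457031), (41.84646987915039, 42.411495208740234), 26.986095428466797) medz 0.07139335698473903
wrist 0.97 [257.4, 184.4] [0.58369656 0.25842965 0.072     ]
top 0.81 [126.1, 123.2, 18.1, 20.3] ((585.6219482421875, 255.71102905273438), (39.60362243652344, 38.098846435546875), 45.23210906982422) medz 0.07083094394970946
top 0.6 [159.6, 220.6, 8.9, 13.7] ((360.12103271484375, 178.2822723388672), (25.36102867126465, 25.066795349121094), 89.12870788574219) medz 0.0022776643670483453
top 0.64 [130.8, 134.8] [0.58256805 0.26085571 0.072     ]
top 0.47 [169.3, 226.9] [0.36589642 0.16950801 0.072     ]
side 0.76 [203.7, 283.6, 16.0, 12.5] ((316.0621337890625, 235.2332763671875), (27.441381454467773, 30.303842544555664), 41.925437927246094) medz 0.0014732254918269536
side 0.65 [83.7, 227.0, 26.5, 17.4] ((581.427978515625, 261.1888732910156), (45.04936981201172, 46.31795883178711), 52.701507568359375) medz 0.06977569562209548
side 0.74 [212.5, 290.5] [0.3105002  0.23686252 0.072     ]
side 0.69 [96.2, 235.7] [0.57381072 0.26854267 0.072     ]
```

View pics/w1.png

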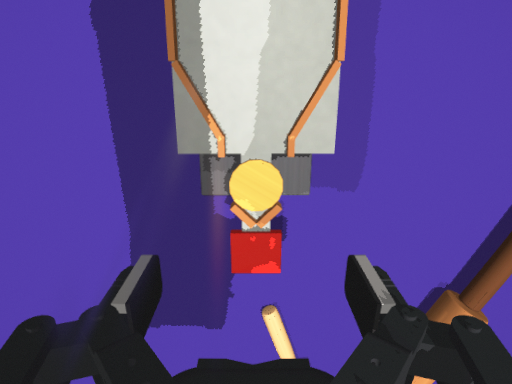

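The tray is level and the disc is home in the corner at (257,186) in the wrist picture. That matches 62 mm back from the pad. I'm going down and gripping.

Emit:
{"api": "step_arm", "payload": {"dp": [[0.024,0.009,0.1],[0,0,0.2],[0,0,0.15],[0,0,0.08],[0,0,0.038],[0,0,0]], "twist": [[0,0,0],[0,0,0],[0,0,0],[0,0,0],[0,0,0],[0,0,0]]}}

```text
clock: 8.78
ee_pos: [0.5836, 0.2557, 0.0651]
eef_rot: [-0.233, 0.972, 0.0, 0.0]
force: [0.3, 0.0, 0.9]
finger_gap: 0.998
grip_force: 0.0
```

```bash
python3 - <<'E'
from h import *
s=readout.sense();print(s["clock"],s["ee_pos"],s["eef_rot"],s["force"],s["finger_gap"])
c=camera("wrist");cv2.imwrite("pics/w2.png",c["color"])
E
```

```text
8.775 [0.58361324 0.25568294 0.06510313] [-2.33410751e-01  9.72378210e-01  2.38702215e-05  1.93244854e-04] [0.25367131 0.00781567 0.86262554] 0.9976069909068015
```

View pics/w2.png

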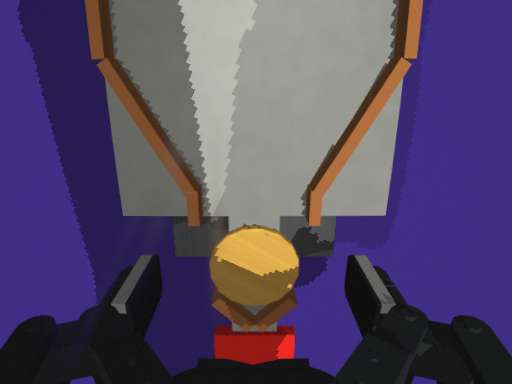

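The wrist view shows the disc centred at (255,266) between the open fingers, clear of the rims. I'm closing.

Emit:
{"api": "step_arm", "payload": {"dp": [[0,0,0],[0,0,0],[0,0,0],[0,0,0],[0,0,0],[0,0,0]], "twist": [[0,0,0],[0,0,0],[0,0,0],[0,0,0],[0,0,0],[0,0,0]], "fingers": -1, "grip_force": 35}}

```text
clock: 9.57
ee_pos: [0.5836, 0.2558, 0.0655]
eef_rot: [-0.233, 0.972, 0.0, 0.0]
force: [-2.2, -0.7, 5.1]
finger_gap: 0.49
grip_force: 34.8
```

```bash
python3 - <<'E'
from h import *
s=readout.sense();print(s["clock"],s["ee_pos"],s["force"],s["finger_gap"],s["grip_force"])
c=camera("wrist");cv2.imwrite("pics/w3.png",c["color"])
E
```

```text
9.575 [0.58363396 0.25582623 0.06549064] [-2.20049611 -0.67341292  5.08131739] 0.49030718387615085 34.796406626701355
```

View pics/w3.png

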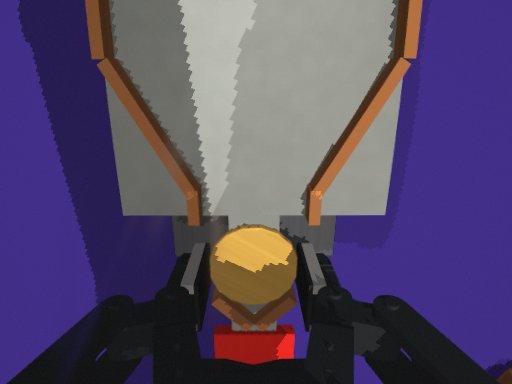

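The fingers hold the disc at (253,265) across its edges. I'm lifting.

Emit:
{"api": "step_arm", "payload": {"dp": [[0,0,-0.02],[0,0,-0.05],[0,0,-0.1],[0,0,-0.2],[0,0,-0.2],[0,0,0]], "twist": [[0,0,0],[0,0,0],[0,0,0],[0,0,0],[0,0,0],[0,0,0]]}}

```text
clock: 10.38
ee_pos: [0.5854, 0.2565, 0.1841]
eef_rot: [-0.233, 0.972, 0.001, 0.004]
force: [0.7, -0.0, 0.1]
finger_gap: 0.483
grip_force: 35.6
```

```bash
python3 - <<'E'
from h import *
s=readout.sense();print(s["clock"],s["ee_pos"],s["force"],s["finger_gap"],s["grip_force"])
c=camera("wrist");cv2.imwrite("pics/w4.png",c["color"])
r=nets.silhouettes("disc_center","wrist")[0];p=np.argwhere(r["pixels"])[:,::-1];p=p[c["range_z"][p[:,1],p[:,0]]>0];w=world(c,p)
print(r["conf"],r["box"],np.median(w,0))
# plane fit, in tool-relative terms
k=abs(w[:,2]-np.median(w[:,2]))<.006;w=w[k];A=np.c_[w[:,:2]-w[:,:2].mean(0),np.ones(len(w))];print("plane",np.linalg.lstsq(A,w[:,2],rcond=None)[0],w.mean(0)-s["ee_pos"])
E
```

```text
10.375 [0.5854454  0.25647917 0.18412648] [ 0.70956926 -0.0070344   0.12437634] 0.4828747741832386 35.586803555488586
0.96 [215.4, 222.9, 84.0, 78.6] [0.58554303 0.25715274 0.18995812]
plane [0.01974101 0.01116531 0.18988703] [0.00029321 0.00073101 0.00576055]
```

View pics/w4.png

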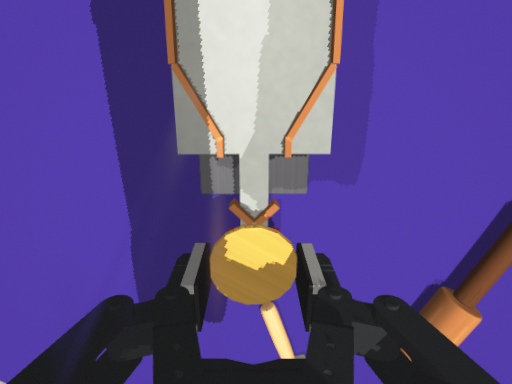

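The disc is held level at (253,263) and clear of the tray. I'm moving over the dark panel.

Emit:
{"api": "step_arm", "payload": {"dp": [[0.06,-0.09,0],[0.121,-0.18,0],[0.121,-0.18,0],[0.121,-0.18,0],[0.121,-0.18,0],[0.121,-0.18,0],[0.121,-0.18,0],[0.121,-0.18,0],[0.121,-0.18,0],[0.121,-0.18,0],[0.06,-0.09,0],[0,0,0]], "twist": [[0,0,0],[0,0,0],[0,0,0],[0,0,0],[0,0,0],[0,0,0],[0,0,0],[0,0,0],[0,0,0],[0,0,0],[0,0,0],[0,0,0]]}}

```text
clock: 11.98
ee_pos: [0.5293, -0.178, 0.1779]
eef_rot: [-0.231, 0.973, 0.0, -0.001]
force: [-0.0, 0.4, -1.4]
finger_gap: 0.488
grip_force: 35.6
```

```bash
python3 - <<'E'
from h import *
s=readout.sense();print(s["clock"],s["ee_pos"],s["eef_rot"],s["joint_positions"].round(2),s["finger_gap"])
v,u=np.mgrid[:384,:512];uv=np.c_[u.ravel(),v.ravel()]
for n in ("wrist","side"):
    c=camera(n)
    for r in nets.mark_of("panel",n)[:2]: print(n,r["conf"],r["at"],world(c,r["at"],.01)[0])
    for r in nets.silhouettes("panel",n)[:2]:
        p=np.argwhere(cv2.morphologyEx(r["pixels"].astype(np.uint8),cv2.MORPH_OPEN,np.ones((5,5))))[:,::-1];w=world(c,p,.014)
        print(n,r["conf"],r["box"],cv2.minAreaRect((w[:,:2]*1000).astype(np.float32)))
c=camera("wrist");cv2.imwrite("pics/w5.png",c["color"])
r=nets.silhouettes("disc_center","wrist")[0];p=np.argwhere(r["pixels"])[:,::-1];p=p[c["range_z"][p[:,1],p[:,0]]>0];print(np.median(world(c,p),0))
E
```

```text
11.975 [ 0.52926893 -0.17796282  0.17787647] [-2.31066737e-01  9.72937368e-01  7.45509287e-06 -1.02016722e-03] [-0.06  0.19  0.35  1.78 -0.07  1.19  2.34] 0.4875783743359784
wrist 0.94 [255.6, 173.9] [ 0.53245908 -0.17259787  0.01      ]
wrist 0.97 [137.2, 46.1, 237.3, 199.6] ((533.5574951171875, -173.66592407226562), (170.96047973632812, 170.05609130859375), 78.88622283935547)
side 0.76 [251.5, 167.2] [ 0.52509233 -0.15938046  0.01      ]
side 0.66 [207.6, 141.1, 90.1, 54.9] ((528.7847900390625, -164.92465209960938), (188.15333557128906, 187.8425750732422), 79.9366455078125)
side 0.61 [316.5, 145.8, 94.2, 53.7] ((279.21826171875, -300.67364501953125), (188.3576202392578, 187.82870483398438), 62.10769271850586)Traceback (most recent call last):
  File "<stdin>", line 11, in <module>
IndexError: list index out of range
```

View pics/w5.png

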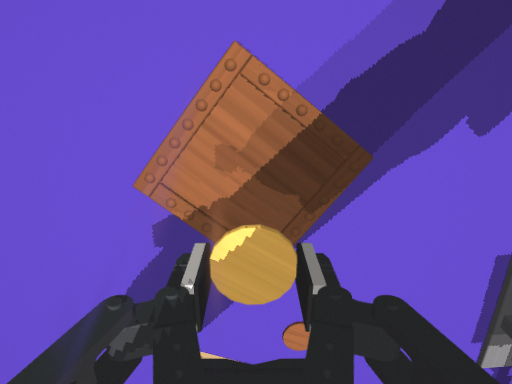

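The wrist view shows the disc still held at (253,265) and the dark panel centred at about (254,145). I'm going down with a small correction.

Emit:
{"api": "step_arm", "payload": {"dp": [[-0.026,0.005,0.1],[0,0,0.2],[0,0,0.2],[0,0,0.15],[0,0,0.08],[0,0,0.05],[0,0,0],[0,0,0]], "twist": [[0,0,0],[0,0,0],[0,0,0],[0,0,0],[0,0,0],[0,0,0],[0,0,0],[0,0,0]]}}

```text
clock: 13.38
ee_pos: [0.5362, -0.1719, 0.0237]
eef_rot: [-0.233, 0.972, -0.0, 0.001]
force: [-0.1, 1.1, -0.0]
finger_gap: 0.485
grip_force: 35.6
```

Emit:
{"api": "step_arm", "payload": {"dp": [[0.018,-0.006,0.025],[0,0,0.02],[0,0,0.01],[0,0,0]], "twist": [[0,0,0],[0,0,0],[0,0,0],[0,0,0]]}}

```text
clock: 13.88
ee_pos: [0.5327, -0.1743, 0.0115]
eef_rot: [-0.233, 0.972, 0.0, -0.0]
force: [0.3, -0.0, -1.4]
finger_gap: 0.486
grip_force: 35.6
```

Emit:
{"api": "step_arm", "payload": {"dp": [[0,0,0.005],[0,0,0.005],[0,0,0]], "twist": [[0,0,0],[0,0,0],[0,0,0]]}}

```text
clock: 14.25
ee_pos: [0.5328, -0.1744, 0.0097]
eef_rot: [-0.233, 0.972, 0.0, -0.0]
force: [-0.3, -0.2, -0.6]
finger_gap: 0.484
grip_force: 35.6
```

Emit:
{"api": "step_arm", "payload": {"dp": [[0,0,0.004],[0,0,0.002]], "twist": [[0,0,0],[0,0,0]]}}

```text
clock: 14.5
ee_pos: [0.5328, -0.1744, 0.0085]
eef_rot: [-0.233, 0.972, -0.0, -0.0]
force: [-1.8, -0.4, 3.0]
finger_gap: 0.489
grip_force: 37.8
```

Emit:
{"api": "step_arm", "payload": {"dp": [[0,0,0.002],[0,0,0.002]], "twist": [[0,0,0],[0,0,0]]}}

```text
clock: 14.75
ee_pos: [0.5329, -0.1745, 0.0085]
eef_rot: [-0.233, 0.972, 0.0, 0.0]
force: [-6.0, 1.2, 13.4]
finger_gap: 0.487
grip_force: 41.9
```

Firm contact. I'm easing off slightly and opening part way, since the field leaves limited room.

Emit:
{"api": "step_arm", "payload": {"dp": [[0,0,-0.003],[0,0,0]], "twist": [[0,0,0],[0,0,0]]}}

```text
clock: 15.0
ee_pos: [0.5329, -0.1744, 0.0085]
eef_rot: [-0.233, 0.972, -0.0, 0.0]
force: [-1.6, 0.3, 4.0]
finger_gap: 0.489
grip_force: 37.9
```

Emit:
{"api": "step_arm", "payload": {"dp": [[0,0,0],[0,0,0],[0,0,0],[0,0,0]], "twist": [[0,0,0],[0,0,0],[0,0,0],[0,0,0]], "fingers": 0.5}}

```text
clock: 15.5
ee_pos: [0.5328, -0.1744, 0.0082]
eef_rot: [-0.233, 0.972, -0.0, -0.0]
force: [-0.2, 0.1, 0.5]
finger_gap: 0.75
grip_force: 0.0
```

Emit:
{"api": "step_arm", "payload": {"dp": [[0,0,-0.03],[0,0,-0.1],[0,0,-0.2],[0,0,-0.2],[0,0,-0.2],[0,0,0]], "twist": [[0,0,0],[0,0,0],[0,0,0],[0,0,0],[0,0,0],[0,0,0]]}}

```text
clock: 16.25
ee_pos: [0.5348, -0.1751, 0.1581]
eef_rot: [-0.233, 0.972, -0.001, 0.003]
force: [-0.3, -0.1, -0.3]
finger_gap: 0.752
grip_force: 0.0
```

```bash
python3 - <<'E'
from h import *
s=readout.sense();print(s["clock"],s["ee_pos"],s["force"],s["finger_gap"])
c=camera("wrist");cv2.imwrite("pics/w6.png",c["color"])
for r in nets.silhouettes("disc_center","wrist")[:2]:
    p=np.argwhere(r["pixels"])[:,::-1];p=p[c["range_z"][p[:,1],p[:,0]]>0];w=world(c,p);print(r["conf"],r["box"],np.median(w,0),np.percentile(w,[5,95],axis=0)[:,2])
for r in nets.silhouettes("panel","wrist")[:1]:
    p=np.argwhere(r["pixels"])[:,::-1];print(cv2.minAreaRect((world(c,p,.014)[:,:2]*1000).astype(np.float32)))
E
```

```text
16.25 [ 0.53479249 -0.17505379  0.1581387 ] [-0.27426645 -0.11275497 -0.33888516] 0.751964624736713
0.95 [230.4, 149.5, 49.2, 49.0] [ 0.53376654 -0.17325881  0.01433093] [0.01067912 0.01550061]
((533.7002563476562, -174.26123046875), (171.10720825195312, 170.7918243408203), 78.8692626953125)
```

View pics/w6.png

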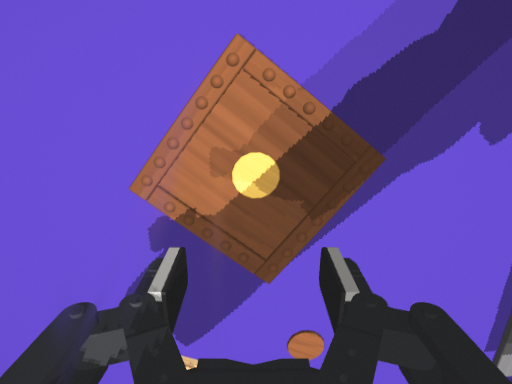

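The disc lies flat at (255,174), within about 1 mm of the panel's middle, and the arm is clear of it. I'm handing in.

```bash
python3 -c "
from workcell import job
print(job.sign_off())"
```

```text
the job is handed in; nothing more can be done
None
```

The brass disc slid into the tray's corner, the tray came back level, and the disc now lies flat and released about 1 mm from the middle of the dark panel's field. I handed the job in at about 16 s on the robot's clock, and no verdict was returned.

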